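# Seat a pillow block bearing on its studs

## Task

Build up the bearing mounting on the two studs of the blue sole plate: first the flat packing plate over both studs, then the pillow block bearing over both studs on top of it, lowered and not dropped, and last one thick round washer over each stud, lying flat on the bearing's feet, ready for the nuts. Leave the two nuts, the spanner and the parts drawer where they lie.

Things in the scene. Friction and masses are not known exactly. Their poses are not given: they have to be found in the camera images.
- sole_plate: Blue steel sole plate fixed to the bench, 190 (its x) x 70 (y) x 15 mm thick, origin at the centre of its underside, z up. Two upright threaded studs of 12 mm diameter stand at x = +60 and x = -60 mm, y = 0; their tips are 67 mm above the underside (52 mm above the plate's top), the last 7 mm tapering to 6 mm diameter.
- packing_mid (a point): Centre of the loose packing plate: bare flat steel bar 160 (its x) x 40 (y) x 10 mm thick (z), 0.5 kg, lying flat on the bench, with two through holes of 16 mm diameter at x = +60 and -60 mm. The same either way round.
- bearing_mid (a point): Grey cast-iron pillow block bearing, 0.75 kg, upright; point 35 mm above its underside, 35 below its top. Foot 160 (its x) x 40 (y) x 16 mm with slots 20 (x) x 14 (y) at x = +60 and -60. Housing ring in the middle: 68 mm diameter, axis along y, flat faces 30 mm apart; inner ring 2 mm proud of them up to 52 mm above the underside, so grip across the top 18 mm. Same either way round.
- washer_a_mid (a point): Centre of a loose thick steel washer, outside diameter 30 mm, hole 14 mm, 6 mm thick, lying flat on the bench. Its twin is washer_b; either may go on either stud.
- washer_b_mid (a point): Centre of the other thick washer, the same as washer_a.
- nut_a: Loose hexagon nut, 18 mm across flats, 10 mm high, lying flat, origin at the centre of its underside. Not to be moved.
- nut_b: The other hexagon nut, the same as nut_a. Not to be moved.
- spanner: Steel spanner lying flat, 180 mm long along its x, 38 mm wide, 8 mm high, origin mid-length on its underside. Not to be moved.
- drawer: Clear plastic parts drawer with small hardware in it, 150 (its x) x 110 (y) x 50 mm high, with a 13 mm lip at its -x end, origin at the centre of its underside. Not to be moved.
Mind the look-alikes: they are no part of the job. Leave any black or green look-alike of the part that bears packing_mid alone.

How it is judged (in metres and radians):
On the way, in this order (a step that is already met when the one before it is completed fails the run):
1. the packing plate lies flat on the sole plate with both studs through it (x of packing_mid in the frame of sole_plate between -0.006 and 0.006 m and y of packing_mid in the frame of sole_plate between -0.006 and 0.006 m and z of packing_mid in the frame of sole_plate between 0.018 and 0.022 m and angle between the x axis of packing_mid and the x axis of sole_plate, either way round below 0.1 rad), for 0.2 s.
2. the bearing stands on the packing plate with both studs through its slots (all of step 1 and x of bearing_mid in the frame of sole_plate between -0.008 and 0.008 m and y of bearing_mid in the frame of sole_plate between -0.006 and 0.006 m and z of bearing_mid in the frame of sole_plate between 0.058 and 0.062 m and angle between bearing_mid's own z axis and vertical below 0.05 rad and angle between the x axis of bearing_mid and the x axis of sole_plate, either way round below 0.1 rad), for 0.2 s.
At the end, for the whole second after the job is handed in: Packing plate seated on the sole plate over both studs (centre within 6 mm), bearing seated on it over both studs (within 8 mm along, 6 mm across), a thick washer on each stud (within 5 mm) flat on the bearing's feet; all heights within 2 mm; all released and at rest (all of step 2 and ((x of washer_a_mid in the frame of sole_plate between 0.055 and 0.065 m and y of washer_a_mid in the frame of sole_plate between -0.005 and 0.005 m and z of washer_a_mid in the frame of sole_plate between 0.042 and 0.046 m and x of washer_b_mid in the frame of sole_plate between -0.065 and -0.055 m and y of washer_b_mid in the frame of sole_plate between -0.005 and 0.005 m and z of washer_b_mid in the frame of sole_plate between 0.042 and 0.046 m) or (x of washer_a_mid in the frame of sole_plate between -0.065 and -0.055 m and y of washer_a_mid in the frame of sole_plate between -0.005 and 0.005 m and z of washer_a_mid in the frame of sole_plate between 0.042 and 0.046 m and x of washer_b_mid in the frame of sole_plate between 0.055 and 0.065 m and y of washer_b_mid in the frame of sole_plate between -0.005 and 0.005 m and z of washer_b_mid in the frame of sole_plate between 0.042 and 0.046 m)) and linear speed of each of packing, bearing, washer_a, washer_b below 0.02 m/s); the robot touches nothing.
It fails at once if a nut, the spanner or the drawer was disturbed (moved more than 20 mm) (distance of any of nut_a, nut_b, spanner, drawer from where it was at the start of the episode above 0.02 m).
It fails at once if the bearing was dropped or knocked (faster than 0.5 m/s while not between the fingers) (linear speed of bearing above 0.5 m/s and contact force between the fingers and bearing below 0.5 N).
It also fails if it takes over 112 s, if anything falls off the work surface, if the arm or the gripper's body presses on something with over 40 N, if the wrist force passes 120 N, or if a joint passes its speed limit or range.

## Robot

A 6-joint arm with a two-finger parallel gripper is mounted at the origin on the work surface. World frame = base frame: x ahead of the robot, y to its left, z up, the work surface at z = 0. Lengths are in mm, angles in rad, forces in N, time in s.
With the tool pointing down it reaches from about 275 to 1000 mm from the base axis. Payload 8.4 kg.
Tool frame: the origin (TCP) lies midway between the tips of the shut fingers; the grasp point (between the pads) lies 19 mm behind it; z points along the fingers, y is the direction in which the jaws open and shut (so a half turn about z gives the same grasp; the last joint's range is limited). The gripper opens to 85 mm and grips with 20 to 120 N. Pads are 22 mm wide; open, the fingers measure 114 mm over their backs; the gripper's body (76 mm by 85 mm) begins 54 mm behind the grasp point. The pads swing forward as they close: fully open they stand 13 mm farther back than shut.
Start: joints at [1.137, 0.353, 1.633, -0, 1.155, -0.002], TCP at [261.565, 567.637, 231.281] pointing down, gripper open.
Joint ranges: [-2.63, 2.63], [-0.92, 2.1], [0.06, 2.66], [-1.3, 4.44], [0, 2.69], [-3.02, 3.02]. Speed limits (rad/s): [2.22, 2.22, 2.79, 3.14, 3.14, 3.14].

## Interface

Orientations are given as [roll, pitch, yaw] about the fixed x, y, z axes, in that order (R = Rz(yaw) Ry(pitch) Rx(roll)).
In Python, from rig import * gives the robot as it stands.
- The arm moves only by the tool play_rows, never from a script. Its argument "moves" is a list of rows, each a list of 3 entries, a list of its own where there are three numbers: the shift along the tool's x, y, z in m, then the turn, a rotation vector about the tool's x, y, z in rad, then the opening in per cent of the stroke, from 0 (shut) to 100 (fully open). In form: [[[x, y, z], [rx, ry, rz], fingers], ...]. A call has 1 to 20 rows; each row shifts and turns the commanded pose from where the row before left it, along the tool's axes as they then stand; what a row does not reach is not made up. A row lasts 1/10 s, in which the tool goes at most 50 mm and 8.59 degrees, less where a joint would pass 70% of its speed; a pose out of reach is approached as far as the arm can. A call is refused whole if a number of a shift passes 0.05 or a number of a turn 0.15, either way. A call with a gripper value outside its range is refused whole. The fingers move at their own pace and stop on an object; "squeeze" is the grip in N (left out, the last holds). Time passes only in rows, so rows that do not move let the fingers close. It gives the time, the measured TCP pose, the force and the opening at its end, in the units of the state.
- sense(): the state, without advancing time (a new reading comes with each control period).
- grab_frame(name): name is "scene" or "top" or "wrist"; returns a dict with "pixels" (400x640x3 uint8, red, green, blue), "intrinsics" (3x3 intrinsics, pixels), "distortion" ([k1, k2, p1, p2, k3] as OpenCV has them; the pictures are not rectified), "R" (3x3) and "t" (3): a world point X has camera coordinates R X + t. Camera axes: x right, y down, z forward; pixel columns grow to the right and rows downward; lengths in mm; the calibration is good to about 2 mm. A picture is of the moment at which its call begins. There is no depth.
- sign_off(): hands the job in, once; it reports no verdict.
The state is a dict: "clock": time; "qpos": joint angles; "qvel": joint speeds; "joint_efforts": joint torques, N m; "eef_pos": TCP position; "tcp_rot": TCP orientation; "contact_force": force on the tool from outside, world axes, zero at the start; "wrist_torque": the same for the moment, N m; "opening": opening from 0.0 (shut) to 1.0 (fully open).
Only numpy, scipy, OpenCV 4.12 (cv2) and the standard library are available. Lean on these libraries where they do the work, as an engineer would, in place of code of your own. Each camera call takes 0.05 s, during which the arm holds its last target. There are 200 camera calls.

## Working session

There is one attempt and no reset: what is moved stays moved. The work goes in short steps, Python scripts to look and compute and a tool call to move; the robot and the scene stay as the last step left them, time stands still between calls to the robot, and variables do not carry over. Pictures are saved under pics/ and viewed, about 12 in all and at most 16, crops included, and the job is handed in when it is done.

Besides the shell and the picture viewer there is one more tool, called as name([rows], argument=value, ...), one row to a line, values as JSON. play_rows: Moves the arm, as the interface text tells. Its arguments: {"type":"object","properties":{"moves":{"type":"array"},"squeeze":{"type":"number"}},"required":["moves"]}

```bash
mkdir -p pics; ls; cat > h.py <<'E'
from rig import *
import numpy as np, cv2
def snap(n,f=None):
    d=grab_frame(n); np.savez('last_'+n+'.npz',**d)
    if f: cv2.imwrite('pics/'+f,d['pixels'][:,:,::-1])
    return d
def load(n): return dict(np.load('last_'+n+'.npz'))
def ray(d,uv,z):
    uv=np.array(uv,float).reshape(-1,1,2)
    n=cv2.undistortPoints(uv,np.array(d['intrinsics'],float),np.array(d['distortion'],float)).reshape(-1,2)
    R=np.array(d['R']);t=np.array(d['t']).ravel()
    c=-R.T@t; v=np.c_[n,np.ones(len(n))]@R
    return c+v*((z-c[2])/v[:,2])[:,None]
def proj(d,X):
    R=np.array(d['R'],float)
    return cv2.projectPoints(np.array(X,float).reshape(-1,3),cv2.Rodrigues(R)[0],np.array(d['t'],float).ravel(),np.array(d['intrinsics'],float),np.array(d['distortion'],float))[0].reshape(-1,2)
E
python3 - <<'E'
from h import *
print(sense())
for n in('scene','top','wrist'):
    d=snap(n,n+'0.png'); print(n,np.round(-np.array(d['R']).T@np.array(d['t']).ravel()),np.round(d['intrinsics'],0).tolist())
E
```

```text
pics
{'clock': 0.0, 'qpos': array([ 1.13661671e+00,  3.53674198e-01,  1.63416691e+00, -3.35659594e-05,
        1.15515967e+00, -2.40932489e-03]), 'qvel': array([-2.02971604e-03, -2.73322941e-04,  1.59498312e-03,  1.67180379e-04,
       -8.16292150e-04,  4.74990422e-05]), 'joint_efforts': array([ 1.91808984e-03, -6.05260921e+01, -3.42072022e+01,  1.00653281e-04,
        9.42972751e-03, -3.09054576e-05]), 'eef_pos': array([261.36096769, 567.19589879, 230.53137439]), 'tcp_rot': array([-3.14018446e+00,  2.72963053e-05,  2.70983596e+00]), 'contact_force': array([0.78307435, 0.25610196, 0.50851726]), 'wrist_torque': array([ 0.01320584,  0.03178577, -0.01960299]), 'opening': 0.9973559721041834}
scene [1034.  -71.  959.] [[470.0, 0.0, 317.0], [0.0, 470.0, 198.0], [0.0, 0.0, 1.0]]
top [ 393.    8. 1080.] [[431.0, 0.0, 325.0], [0.0, 431.0, 199.0], [0.0, 0.0, 1.0]]
wrist [187. 602. 373.] [[341.0, 0.0, 319.0], [0.0, 341.0, 200.0], [0.0, 0.0, 1.0]]
```

View pics/top0.png

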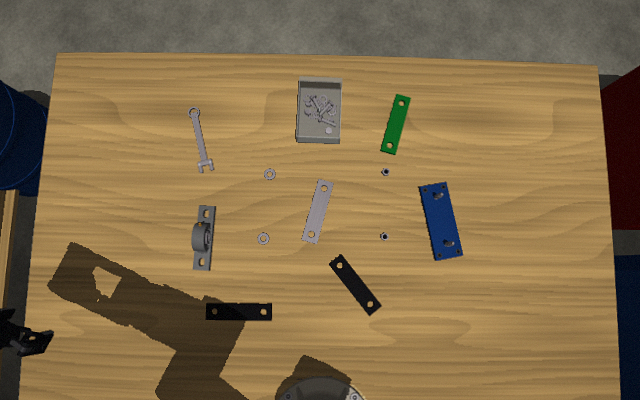

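View pics/scene0.png

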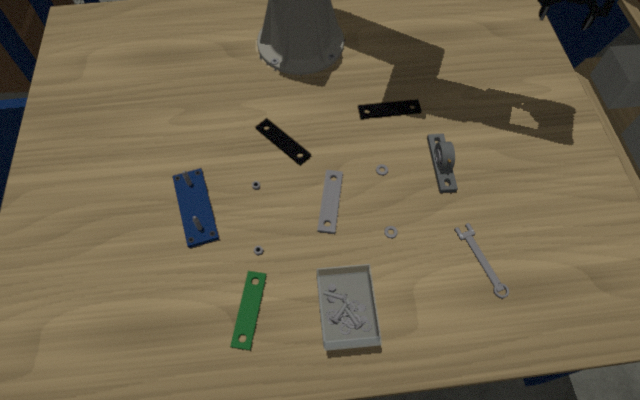

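The top view shows four bar candidates: bare steel (317,211), green (395,125) and black (355,285) and (239,311). The bare one fits "bare flat steel" because the others are coloured look-alikes. The other parts:
- sole plate (441,221)
- bearing (204,238)
- washers (270,174) and (263,238)
- nuts (385,172) and (384,237)

I'll confirm with a crop and measure.

```bash
python3 - <<'E'
from h import *
d=load('top'); p=d['pixels']
c=p[150:285,185:475][:,:,::-1]; cv2.imwrite('pics/crop1.png',cv2.resize(c,None,fx=2.7,fy=2.7,interpolation=cv2.INTER_CUBIC))
hsv=cv2.cvtColor(p,cv2.COLOR_RGB2HSV)
blue=cv2.inRange(hsv,(105,120,40),(125,255,255)); grey=cv2.inRange(hsv,(0,0,50),(179,60,255))
for nm,m,box,z in(('sole',blue,(400,170,480,270),15),('pack',grey,(295,170,340,250),10),('wA',grey,(258,164,282,184),6),('wB',grey,(252,228,276,250),6),('bear',grey,(185,198,225,278),16)):
    x0,y0,x1,y1=box; mm=np.zeros_like(m); mm[y0:y1,x0:x1]=m[y0:y1,x0:x1]
    cs,_=cv2.findContours(mm,cv2.RETR_EXTERNAL,cv2.CHAIN_APPROX_NONE); k=max(cs,key=cv2.contourArea)
    w=ray(d,k.reshape(-1,2),z)[:,:2].astype(np.float32)
    (cx,cy),s,a=cv2.minAreaRect(w); b=cv2.boxPoints(((cx,cy),s,a)); e=[b[1]-b[0],b[2]-b[1]]; L=max(e,key=np.linalg.norm)
    print(nm,round(cx,1),round(cy,1),np.round(s,1),'yaw',round(float(np.arctan2(L[1],L[0])),3))
E
```

```text
sole 503.8 -290.1 [187.3  69.6] yaw 0.21
pack 522.3 18.5 [ 40.1 159.9] yaw -0.249
wA 613.9 143.4 [26.1 25.4] yaw 0.038
wB 451.4 152.1 [25.  24.9] yaw 0.037
bear 450.0 302.5 [ 51.5 158.9] yaw -0.045
```

View pics/crop1.png

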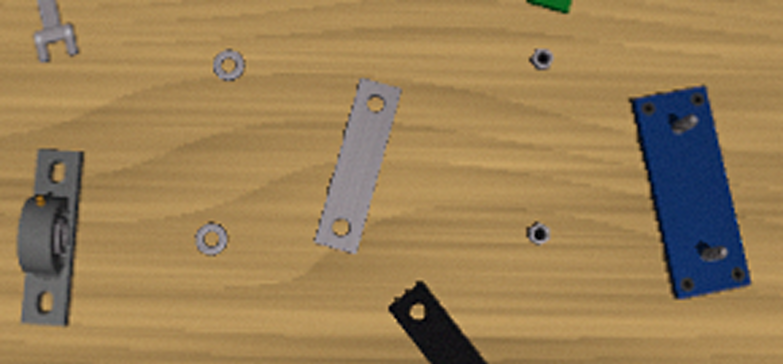

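The crop confirms it: the bare steel bar with two holes at crop (358,165), which is top (317,211), is the packing plate. Green and black bars are excluded. Next I'll make a move planner helper.

```bash
cat >> h.py <<'E'
def plan(x,y,z,yaw):
    s=sense(); p=s['eef_pos']; r=s['tcp_rot']
    dy=(yaw-r[2]+np.pi)%(2*np.pi)-np.pi
    D=np.array([x,y,z])-p; c,q=np.cos(yaw),np.sin(yaw)
    print('t',round(s['clock'],2),'at',np.round(p,1),np.round(r,3),'| turn first rz %.4f'%-dy,'then tool shift mm',np.round([c*D[0]+q*D[1],q*D[0]-c*D[1],-D[2]],1))
E
python3 -c "
from h import *
plan(522.3,18.5,180,np.pi-.249)"
```

```text
t 0.15 at [261.4 567.3 230.7] [-3.141 -0.     2.71 ] | turn first rz -0.1828 then tool shift mm [-388.1 -467.6   50.7]
```

play_rows([
  [[0,0,0],[0,0,-0.0914],100],
  [[0,0,0],[0,0,-0.0914],100],
  [[-0.0216,-0.026,0.0028],[0,0,0],100],
  [[-0.0216,-0.026,0.0028],[0,0,0],100],
  [[-0.0216,-0.026,0.0028],[0,0,0],100],
  [[-0.0216,-0.026,0.0028],[0,0,0],100],
  [[-0.0216,-0.026,0.0028],[0,0,0],100],
  [[-0.0216,-0.026,0.0028],[0,0,0],100],
  [[-0.0216,-0.026,0.0028],[0,0,0],100],
  [[-0.0216,-0.026,0.0028],[0,0,0],100],
  [[-0.0216,-0.026,0.0028],[0,0,0],100],
  [[-0.0216,-0.026,0.0028],[0,0,0],100],
  [[-0.0216,-0.026,0.0028],[0,0,0],100],
  [[-0.0216,-0.026,0.0028],[0,0,0],100],
  [[-0.0216,-0.026,0.0028],[0,0,0],100],
  [[-0.0216,-0.026,0.0028],[0,0,0],100],
  [[-0.0216,-0.026,0.0028],[0,0,0],100],
  [[-0.0216,-0.026,0.0028],[0,0,0],100],
  [[-0.0216,-0.026,0.0028],[0,0,0],100],
  [[-0.0216,-0.026,0.0028],[0,0,0],100],
])

```text
clock: 2.15
eef_pos: [523.4, 16.8, 180.7]
tcp_rot: [-3.142, -0.0, 2.892]
contact_force: [0.1, -0.2, -0.0]
opening: 0.997
```

play_rows([
  [[0,0,0],[0,0,0],100],
  [[0,0,0],[0,0,0],100],
])

```text
clock: 2.35
eef_pos: [522.9, 17.7, 180.5]
tcp_rot: [-3.142, -0.001, 2.891]
contact_force: [-0.2, -0.2, 0.7]
opening: 1.003
```

```bash
python3 - <<'E'
from h import *
plan(522.3,18.5,180,np.pi-.249)
d=snap('wrist','w1.png'); print(np.round(-d['R'].T@d['t'].ravel(),1),np.round(d['R'],3).tolist())
E
```

```text
t 2.35 at [522.9  17.7 180.5] [-3.142e+00 -1.000e-03  2.891e+00] | turn first rz -0.0019 then tool shift mm [0.7 0.6 0.5]
[444.   38.5 323.3] [[0.248, 0.969, -0.0], [0.918, -0.235, 0.318], [0.308, -0.079, -0.948]]
```

View pics/w1.png

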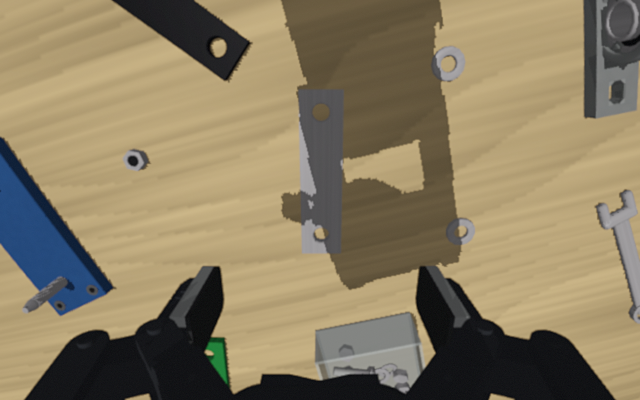

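The wrist picture shows the bare plate at (321,170), its holes at about (321,112) and (321,233), square to the jaws. I'll compare the two measurements.

```bash
python3 - <<'E'
from h import *
d=load('wrist')
q=ray(d,[[302.5,90],[343.5,90.5],[342,253],[301.5,252.5],[321,112],[320.5,233]],10)[:,:2]
print(np.round(q,1),'centre',q[:4].mean(0),'holes mid',q[4:].mean(0),np.linalg.norm(q[4]-q[5]),'yaw',np.arctan2(*(q[3]-q[0])[::-1]),np.arctan2(*(q[2]-q[1])[::-1]))
print('washers',ray(d,[[448,63],[460,231]],6)[:,:2].round(1))
x,y=522.3,18.5
plan(x,y,14,np.pi-.249)
E
```

```text
[[443.4  23.4]
 [452.8  58.2]
 [607.1  20.7]
 [596.3 -19.4]
 [465.8  34.5]
 [580.    4.9]] centre [524.90261217  20.72065635] holes mid [522.89530276  19.66129767] 117.96750535708865 yaw -0.27267271566336976 -0.2385244434449517
washers [[452.4 152.9]
 [615.3 143.1]]
t 2.4 at [522.6  18.4 180.6] [-3.142e+00 -1.000e-03  2.892e+00] | turn first rz -0.0007 then tool shift mm [3.000e-01 1.000e-01 1.666e+02]
```

play_rows([
  [[0,0,0.018],[0,0,0],100],
  [[0,0,0.018],[0,0,0],100],
  [[0,0,0.018],[0,0,0],100],
  [[0,0,0.018],[0,0,0],100],
  [[0,0,0.018],[0,0,0],100],
  [[0,0,0.018],[0,0,0],100],
  [[0,0,0.018],[0,0,0],100],
  [[0,0,0.018],[0,0,0],100],
  [[0,0,0.018],[0,0,0],80],
  [[0,0,0.008],[0,0,0],70],
  [[0,0,0.005],[0,0,0],65],
  [[0,0,0.004],[0,0,0],60],
], squeeze=80)

```text
clock: 3.6
eef_pos: [523.2, 18.7, 2.0]
tcp_rot: [3.141, 0.0, 2.893]
contact_force: [-0.1, -0.9, -0.4]
opening: 0.599
```

play_rows([
  [[0,0,0],[0,0,0],40],
  [[0,0,0],[0,0,0],30],
  [[0,0,0],[0,0,0],20],
  [[0,0,0],[0,0,0],20],
  [[0,0,0],[0,0,0],20],
  [[0,0,0],[0,0,0],20],
])

```text
clock: 4.2
eef_pos: [523.2, 18.5, 2.5]
tcp_rot: [3.141, 0.0, 2.892]
contact_force: [-2.8, 3.5, 6.6]
opening: 0.438
```

play_rows([
  [[0,0,-0.005],[0,0,0],20],
  [[0,0,-0.01],[0,0,0],20],
  [[0,0,-0.02],[0,0,0],20],
  [[0,0,-0.02],[0,0,0],20],
  [[0,0,-0.02],[0,0,0],20],
  [[0,0,-0.02],[0,0,0],20],
  [[0,0,-0.02],[0,0,0],20],
  [[0,0,-0.02],[0,0,0],20],
  [[0,0,-0.01],[0,0,0],20],
  [[0,0,0],[0,0,0],20],
])

```text
clock: 5.2
eef_pos: [523.9, 18.1, 148.4]
tcp_rot: [3.141, 0.003, 2.892]
contact_force: [0.4, -0.5, -5.3]
opening: 0.433
```

```bash
python3 - <<'E'
from h import *
s=sense();print(s['opening'],s['contact_force'])
plan(503.8,-290.1,150,np.pi+.21)
E
```

```text
0.432539459151217 [ 0.42827835 -0.46571195 -5.28086253]
t 5.2 at [523.9  18.1 148.4] [3.141e+00 3.000e-03 2.892e+00] | turn first rz -0.4591 then tool shift mm [  83.9 -297.3   -1.6]
```

play_rows([
  [[0,0,0],[0,0,-0.0765],20],
  [[0,0,0],[0,0,-0.0765],20],
  [[0,0,0],[0,0,-0.0765],20],
  [[0,0,0],[0,0,-0.0765],20],
  [[0,0,0],[0,0,-0.0765],20],
  [[0,0,0],[0,0,-0.0765],20],
  [[0.0084,-0.018,0],[0,0,0],20],
  [[0.0084,-0.018,0],[0,0,0],20],
  [[0.0084,-0.018,0],[0,0,0],20],
  [[0.0084,-0.018,0],[0,0,0],20],
  [[0.0084,-0.018,0],[0,0,0],20],
  [[0.0084,-0.018,0],[0,0,0],20],
  [[0.0084,-0.018,0],[0,0,0],20],
  [[0.0084,-0.018,0],[0,0,0],20],
  [[0.0084,-0.018,0],[0,0,0],20],
  [[0.0084,-0.018,0],[0,0,0],20],
  [[0,0,0],[0,0,0],20],
  [[0,0,0],[0,0,0],20],
])

```text
clock: 7.0
eef_pos: [477.7, -175.3, 146.0]
tcp_rot: [3.141, -0.001, -2.933]
contact_force: [-0.2, 0.7, -6.9]
opening: 0.433
```

```bash
python3 - <<'E'
from h import *
plan(503.8,-290.1,150,np.pi+.21)
d=snap('wrist','w2.png')
E
```

```text
t 7.0 at [ 477.7 -175.3  146. ] [ 3.141e+00 -1.000e-03 -2.933e+00] | turn first rz -0.0013 then tool shift mm [  -1.6 -117.7   -4. ]
```

View pics/w2.png

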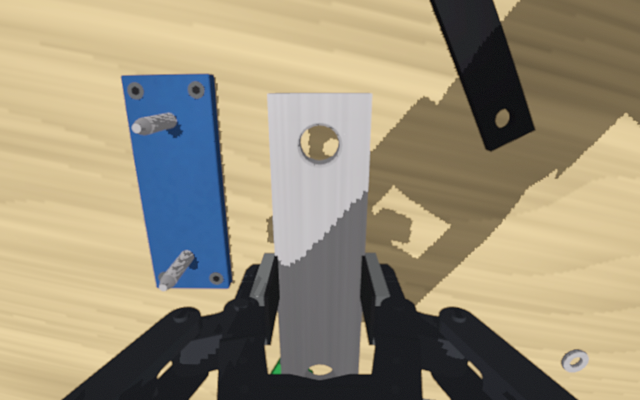

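The plate is held square, near hole at (320,143). Stud tips are at (136,128) and (164,286), their feet at about (176,121) and (188,253).

```bash
python3 - <<'E'
from h import *
d=load('wrist'); s=sense(); p=s['eef_pos']; yaw=s['tcp_rot'][2]
def tool(X): 
    D=X[:2]-p[:2]; c,q=np.cos(yaw),np.sin(yaw); return np.round([c*D[0]+q*D[1],q*D[0]-c*D[1]],1)
T=ray(d,[[136.5,128],[164,287]],67); B=ray(d,[[176,121.5],[189,252.5]],15)
for X in list(T)+list(B): print(np.round(X[:2],1),tool(X))
print('dist',np.linalg.norm(T[0]-T[1]),'mid T',T.mean(0).round(1),'mid B',B.mean(0).round(1),'yaw',[np.arctan2(*(S[1]-S[0])[1::-1]) for S in(T,B)])
H=ray(d,[[320,143.5],[269,94],[371,94],[319,371]],153.5)
for X in H: print('pack',np.round(X[:2],1),tool(X))
g=d['pixels']; hsv=cv2.cvtColor(g,cv2.COLOR_RGB2HSV); m=cv2.inRange(hsv,(105,120,30),(125,255,255)); m=cv2.morphologyEx(m,cv2.MORPH_CLOSE,np.ones((25,25)));m[:, 260:]=0
k=max(cv2.findContours(m,0,1)[0],key=cv2.contourArea); w=ray(d,k.reshape(-1,2),15)[:,:2].astype(np.float32); print(cv2.minAreaRect(w))
E
```

```text
[ 447.1 -303.1] [  56.8 -119. ]
[ 563.7 -277.7] [ -62.6 -118.4]
[ 447.1 -297.8] [  55.7 -113.8]
[ 561.  -277.3] [ -60.  -117.4]
dist 119.37672280537339 mid T [ 505.4 -290.4   67. ] mid B [ 504.  -287.5   15. ] yaw [np.float64(0.21453353287209925), np.float64(0.1783099613758364)]
pack [ 419.3 -187.1] [59.9  0.3]
pack [ 404.8 -210.1] [ 78.8 -19.2]
pack [ 396.7 -172. ] [78.8 19.7]
pack [ 532.8 -163.5] [-56.   -0.3]
((504.72442626953125, -288.9886474609375), (187.17958068847656, 71.60035705566406), 11.816587448120117)
```

play_rows([
  [[-0.0005,-0.0198,0],[0,0,-0.005],20],
  [[-0.0004,-0.0198,0],[0,0,0],20],
  [[-0.0004,-0.0198,0],[0,0,0],20],
  [[-0.0004,-0.0198,0],[0,0,0],20],
  [[-0.0004,-0.0198,0],[0,0,0],20],
  [[-0.0004,-0.0197,0],[0,0,0],20],
  [[0,0,0.015],[0,0,0],20],
  [[0,0,0.015],[0,0,0],20],
  [[0,0,0.015],[0,0,0],20],
  [[0,0,0.015],[0,0,0],20],
  [[0,0,0.01],[0,0,0],20],
  [[0,0,0],[0,0,0],20],
  [[0,0,0],[0,0,0],20],
])

```text
clock: 8.35
eef_pos: [506.2, -290.6, 76.8]
tcp_rot: [3.141, -0.0, -2.926]
contact_force: [0.6, -0.8, -4.6]
opening: 0.435
```

```bash
python3 - <<'E'
from h import *
plan(505.4,-290.4,70,np.pi+.2145)
d=snap('wrist')
c=d['pixels'][80:400,220:420][:,:,::-1]; cv2.imwrite('pics/w3.png',cv2.resize(c,None,fx=1.8,fy=1.8,interpolation=cv2.INTER_CUBIC))
print(proj(d,[[446.8,-303.2,67],[564,-277.6,67]]))
E
```

```text
t 8.35 at [ 506.2 -290.6   76.8] [ 3.141 -0.    -2.926] | turn first rz 0.0008 then tool shift mm [0.7 0.4 6.8]
[[319.5515913  134.69524662]
 [319.4571264  350.85569789]]
```

View pics/w3.png

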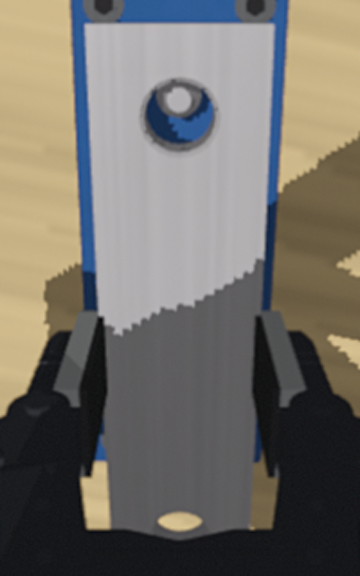

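Stud tip at (319,134) sits laterally centred under the hole (319,143), and the fore-aft offset is perspective. Lowering.

play_rows([
  [[0.0004,0.0002,0.004],[0,0,0],20],
  [[0,0,0.004],[0,0,0],20],
  [[0,0,0.004],[0,0,0],20],
  [[0,0,0.004],[0,0,0],20],
  [[0,0,0.004],[0,0,0],20],
])

```text
clock: 8.9
eef_pos: [505.6, -290.7, 56.5]
tcp_rot: [3.142, -0.0, -2.927]
contact_force: [0.7, 0.1, -5.8]
opening: 0.436
```

play_rows([
  [[0,0,0.005],[0,0,0],20],
  [[0,0,0.005],[0,0,0],20],
  [[0,0,0.005],[0,0,0],20],
  [[0,0,0.005],[0,0,0],20],
  [[0,0,0.005],[0,0,0],20],
  [[0,0,0.005],[0,0,0],20],
  [[0,0,0],[0,0,0],20],
])

```text
clock: 9.6
eef_pos: [505.2, -290.3, 26.1]
tcp_rot: [3.141, -0.001, -2.927]
contact_force: [0.3, -0.1, -5.1]
opening: 0.438
```

play_rows([
  [[0,0,0.004],[0,0,0],20],
  [[0,0,0.0025],[0,0,0],20],
  [[0,0,0.0015],[0,0,0],20],
  [[0,0,0],[0,0,0],20],
])

```text
clock: 10.0
eef_pos: [505.6, -290.6, 18.7]
tcp_rot: [3.141, -0.0, -2.927]
contact_force: [0.1, -0.0, -5.5]
opening: 0.437
```

play_rows([
  [[0,0,0.001],[0,0,0],20],
  [[0,0,0],[0,0,0],20],
  [[0,0,0],[0,0,0],60],
  [[0,0,0],[0,0,0],70],
  [[0,0,0],[0,0,0],80],
  [[0,0,0],[0,0,0],80],
  [[0,0,-0.01],[0,0,0],80],
  [[0,0,-0.02],[0,0,0],100],
  [[0,0,-0.03],[0,0,0],100],
  [[0,0,-0.03],[0,0,0],100],
  [[0,0,-0.03],[0,0,0],100],
  [[0,0,-0.03],[0,0,0],100],
  [[0,0,0],[0,0,0],100],
])

```text
clock: 11.3
eef_pos: [508.0, -292.0, 173.0]
tcp_rot: [-3.136, 0.006, -2.927]
contact_force: [0.2, -1.3, -0.2]
opening: 1.001
```

```bash
python3 - <<'E'
from h import *
d=snap('wrist')
c=d['pixels'][60:300,200:440][:,:,::-1]; cv2.imwrite('pics/w4.png',cv2.resize(c,None,fx=2,fy=2,interpolation=cv2.INTER_CUBIC))
print(proj(d,[[446.8,-303.2,67],[564,-277.6,67],[446.8,-303.2,25],[564,-277.6,25]]).round(1))
plan(450,302,180,np.pi-.045)
E
```

```text
[[322.7 113.3]
 [322.2 263.1]
 [322.5 109.1]
 [322.1 240.8]]
t 11.35 at [ 507.  -291.4  170.8] [-3.138  0.004 -2.927] | turn first rz 0.2600 then tool shift mm [ 83.6 590.3  -9.2]
```

View pics/w4.png

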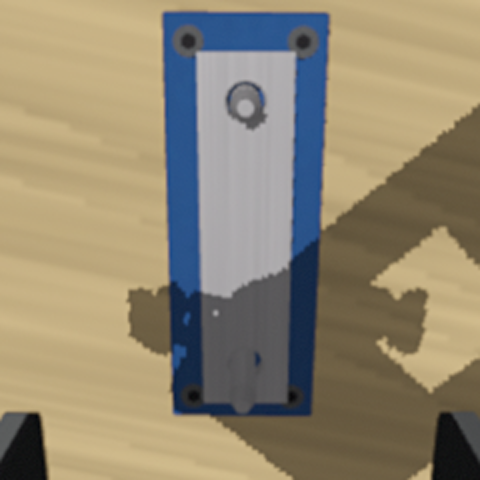

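The packing plate is seated with both studs through it. Now to the bearing.

play_rows([
  [[0,0,-0.01],[0,0,0.0867],100],
  [[0,0,-0.01],[0,0,0.0867],100],
  [[0,0,0],[0,0,0.0867],100],
  [[0.0049,0.034,0],[0,0,0],100],
  [[0.0049,0.035,0],[0,0,0],100],
  [[0.0049,0.035,0],[0,0,0],100],
  [[0.0049,0.035,0],[0,0,0],100],
  [[0.0049,0.035,0],[0,0,0],100],
  [[0.0049,0.035,0],[0,0,0],100],
  [[0.0049,0.035,0],[0,0,0],100],
  [[0.0049,0.035,0],[0,0,0],100],
  [[0.0049,0.035,0],[0,0,0],100],
  [[0.0049,0.035,0],[0,0,0],100],
  [[0.0049,0.035,0],[0,0,0],100],
  [[0.0049,0.035,0],[0,0,0],100],
  [[0.0049,0.035,0],[0,0,0],100],
  [[0.0049,0.035,0],[0,0,0],100],
  [[0.0049,0.034,0],[0,0,0],100],
  [[0.0049,0.032,0],[0,0,0],100],
  [[0.0049,0.032,0],[0,0,0],100],
])

```text
clock: 13.35
eef_pos: [447.9, 300.5, 187.0]
tcp_rot: [-3.141, -0.001, 3.097]
contact_force: [-0.1, 0.4, -0.5]
opening: 0.998
```

play_rows([
  [[0,0,0],[0,0,0],100],
  [[0,0,0],[0,0,0],100],
])

```text
clock: 13.55
eef_pos: [448.1, 299.5, 187.0]
tcp_rot: [-3.14, -0.001, 3.098]
contact_force: [-0.7, 0.2, -1.0]
opening: 1.001
```

```bash
python3 - <<'E'
from h import *
plan(450,302,180,np.pi-.045)
d=snap('wrist','w5.png')
E
```

```text
t 13.55 at [448.1 299.5 187. ] [-3.140e+00 -1.000e-03  3.098e+00] | turn first rz 0.0016 then tool shift mm [-1.8  2.6  7. ]
```

View pics/w5.png

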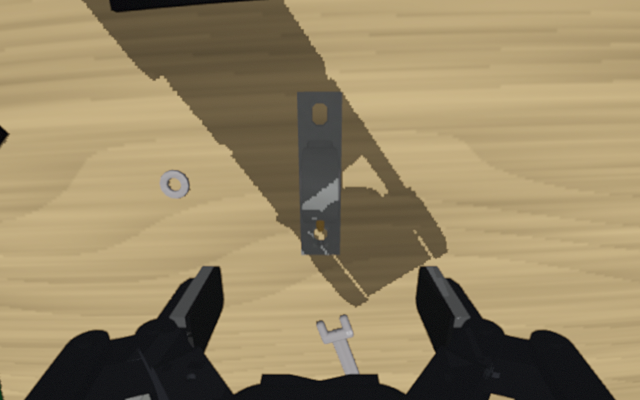

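The bearing is square to the jaws. Foot corners are at about (297,92), (341,92), (340,253) and (302,254), slots at (320,113) and (320,232), and a washer at (175,184).

```bash
python3 - <<'E'
from h import *
d=load('wrist')
q=ray(d,[[297.5,92.5],[342,92.5],[340.5,253],[302,253.5],[319.7,113.5],[320.5,232]],16)[:,:2]
print(np.round(q,1),'c',q[:4].mean(0),q[4:].mean(0),'yaw',np.arctan2(*(q[3]-q[0])[::-1]),np.arctan2(*(q[2]-q[1])[::-1]),np.arctan2(*(q[5]-q[4])[::-1]))
print('washer',ray(d,[[175,184]],6).round(1))
k=q[:4].mean(0); print(proj(d,[[*k,70]]))
plan(448.5,301,54,np.pi-.045)
E
```

```text
[[371.1 283.8]
 [372.8 323. ]
 [530.1 317.9]
 [529.  278.4]
 [390.1 302.6]
 [505.8 298.4]] c [450.76591755 300.75616723] [447.94339276 300.46475993] yaw -0.034098455113594696 -0.032572061509458 -0.0361805073914777
washer [[452.3 155.6   6. ]]
[[320.7003374  196.31861309]]
t 13.6 at [448.3 298.8 187.1] [-3.140e+00 -1.000e-03  3.097e+00] | turn first rz 0.0005 then tool shift mm [-1.000e-01  2.200e+00  1.331e+02]
```

play_rows([
  [[-0.0017,0.0018,0.008],[0,0,-0.01],100],
  [[0,0,0.018],[0,0,0],100],
  [[0,0,0.018],[0,0,0],100],
  [[0,0,0.018],[0,0,0],100],
  [[0,0,0.018],[0,0,0],100],
  [[0,0,0.018],[0,0,0],100],
  [[0,0,0.016],[0,0,0],90],
  [[0,0,0.012],[0,0,0],80],
  [[0,0,0.007],[0,0,0],70],
  [[0,0,0],[0,0,0],60],
  [[0,0,0],[0,0,0],50],
  [[0,0,0],[0,0,0],44],
  [[0,0,0],[0,0,0],44],
], squeeze=90)

```text
clock: 14.9
eef_pos: [451.1, 301.5, 55.5]
tcp_rot: [3.141, 0.001, 3.107]
contact_force: [0.2, -0.5, -0.3]
opening: 0.438
```

play_rows([
  [[0,0,0],[0,0,0],38],
  [[0,0,0],[0,0,0],34],
  [[0,0,0],[0,0,0],28],
  [[0,0,0],[0,0,0],20],
  [[0,0,0],[0,0,0],10],
  [[0,0,0],[0,0,0],10],
])

```text
clock: 15.5
eef_pos: [450.9, 300.9, 55.7]
tcp_rot: [-3.141, 0.0, 3.107]
contact_force: [-1.4, -4.8, 9.9]
opening: 0.326
```

play_rows([
  [[0,0,-0.004],[0,0,0],10],
  [[0,0,-0.008],[0,0,0],10],
  [[0,0,-0.014],[0,0,0],10],
  [[0,0,-0.018],[0,0,0],10],
  [[0,0,-0.018],[0,0,0],10],
  [[0,0,-0.018],[0,0,0],10],
  [[0,0,-0.018],[0,0,0],10],
  [[0,0,-0.018],[0,0,0],10],
  [[0,0,-0.014],[0,0,0],10],
  [[0,0,-0.01],[0,0,0],10],
  [[0,0,-0.005],[0,0,0],10],
  [[0,0,0],[0,0,0],10],
  [[0,0,0],[0,0,0],10],
])

```text
clock: 16.8
eef_pos: [450.3, 301.0, 199.3]
tcp_rot: [-3.141, -0.001, 3.106]
contact_force: [0.5, 0.1, -6.3]
opening: 0.324
```

```bash
python3 - <<'E'
from h import *
print(sense()['opening'])
plan(505.4,-290.4,200,np.pi+.2145)
E
```

```text
0.32426642973029907
t 16.8 at [450.3 301.  199.3] [-3.141e+00 -1.000e-03  3.106e+00] | turn first rz -0.2496 then tool shift mm [  72.  -589.6   -0.7]
```

play_rows([
  [[0,0,0],[0,0,-0.0832],10],
  [[0,0,0],[0,0,-0.0832],10],
  [[0,0,0],[0,0,-0.0832],10],
  [[0.0042,-0.012,0],[0,0,0],10],
  [[0.0042,-0.022,0],[0,0,0],10],
  [[0.0042,-0.032,0],[0,0,0],10],
  [[0.0042,-0.034,0],[0,0,0],10],
  [[0.0042,-0.034,0],[0,0,0],10],
  [[0.0042,-0.034,0],[0,0,0],10],
  [[0.0042,-0.034,0],[0,0,0],10],
  [[0.0042,-0.034,0],[0,0,0],10],
  [[0.0042,-0.034,0],[0,0,0],10],
  [[0.0042,-0.034,0],[0,0,0],10],
  [[0.0042,-0.034,0],[0,0,0],10],
  [[0.0042,-0.034,0],[0,0,0],10],
  [[0.0042,-0.034,0],[0,0,0],10],
  [[0.0042,-0.032,0],[0,0,0],10],
  [[0.0042,-0.026,0],[0,0,0],10],
  [[0.0042,-0.016,0],[0,0,0],10],
  [[0.0042,-0.01,0],[0,0,0],10],
])

```text
clock: 18.8
eef_pos: [484.3, -194.2, 199.2]
tcp_rot: [3.141, -0.001, -2.93]
contact_force: [-0.3, -0.6, -5.5]
opening: 0.326
```

play_rows([
  [[0,0,0],[0,0,0],10],
  [[0,0,0],[0,0,0],10],
  [[0,0,0],[0,0,0],10],
])

```text
clock: 19.1
eef_pos: [484.9, -192.0, 199.7]
tcp_rot: [3.141, -0.0, -2.927]
contact_force: [-0.2, -0.2, -5.9]
opening: 0.324
```

```bash
python3 - <<'E'
from h import *
print(sense()['opening'])
plan(505.4,-290.4,140,np.pi+.2145)
d=snap('wrist','w6.png')
E
```

```text
0.3243911291971451
t 19.1 at [ 484.9 -192.   199.7] [ 3.141 -0.    -2.927] | turn first rz 0.0002 then tool shift mm [   1.  -100.5   59.7]
```

View pics/w6.png

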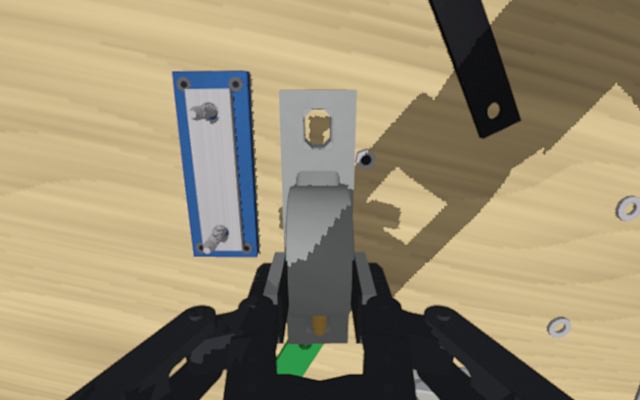

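The bearing is held upright. Foot corners are (279,90), (356,90), (349,343) and (288,343), with the near slot at (318,127). Stud tips are at (195,114) and (208,249).

```bash
python3 - <<'E'
from h import *
d=load('wrist'); s=sense(); p=s['eef_pos']; yaw=s['tcp_rot'][2]; c,q=np.cos(yaw),np.sin(yaw)
def tool(X): 
    D=X[:,:2]-p[:2]; return np.round(np.c_[c*D[:,0]+q*D[:,1],q*D[:,0]-c*D[:,1]],1)
print('tips',tool(ray(d,[[195,114.5],[208,249.5]],67)).tolist())
print('foot',tool(ray(d,[[279,90],[356.5,90],[349,343],[288,343],[318,127]],160)).tolist())
# subpixel column extents of foot and slot on rows
g=cv2.cvtColor(d['pixels'],cv2.COLOR_RGB2HSV)
for r in(100,165):
    row=g[r,270:370,1]<60; i=np.flatnonzero(row)+270; print(r,i.min(),i.max(),tool(ray(d,[[i.min()-.5,r],[i.max()+.5,r]],160)).tolist())
E
```

```text
tips [[60.5, -98.3], [-58.2, -100.1]]
foot [[79.6, -20.3], [79.6, 19.4], [-80.2, 20.0], [-80.2, -20.6], [60.8, -0.4]]
100 279 356 [[74.7, -20.8], [74.6, 19.5]]
165 281 369 [[40.4, -20.9], [40.3, 27.7]]
```

play_rows([
  [[0.0013,-0.0095,0],[0,0,0],10],
  [[0,-0.02,0],[0,0,0],10],
  [[0,-0.02,0],[0,0,0],10],
  [[0,-0.02,0],[0,0,0],10],
  [[0,-0.02,0],[0,0,0],10],
  [[0,-0.01,0],[0,0,0],10],
  [[0,0,0.01],[0,0,0],10],
  [[0,0,0.015],[0,0,0],10],
  [[0,0,0.015],[0,0,0],10],
  [[0,0,0.015],[0,0,0],10],
  [[0,0,0.01],[0,0,0],10],
  [[0,0,0.006],[0,0,0],10],
  [[0,0,0],[0,0,0],10],
  [[0,0,0],[0,0,0],10],
])

```text
clock: 20.55
eef_pos: [505.4, -290.3, 129.1]
tcp_rot: [-3.141, 0.0, -2.927]
contact_force: [-0.0, 1.3, -6.0]
opening: 0.325
```

```bash
python3 - <<'E'
from h import *
plan(505.4,-290.4,81,np.pi+.2145)
d=snap('wrist')
c=d['pixels'][80:400,220:420][:,:,::-1]; cv2.imwrite('pics/w7.png',cv2.resize(c,None,fx=1.8,fy=1.8,interpolation=cv2.INTER_CUBIC))
E
```

```text
t 20.55 at [ 505.4 -290.3  129.1] [-3.141  0.    -2.927] | turn first rz 0.0001 then tool shift mm [ 0.1 -0.1 48.1]
```

View pics/w7.png

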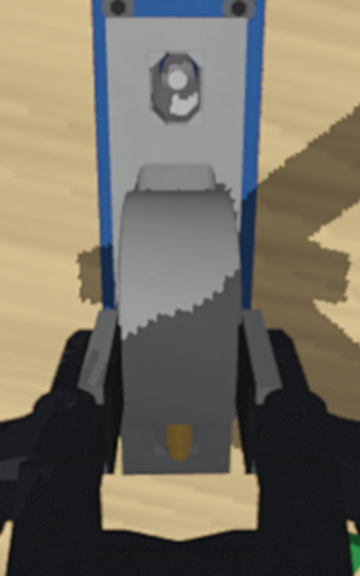

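The stud tip, crop (177,78), is centred across the slot at crop x 176. Lowering with a force check.

play_rows([
  [[0,0,0.003],[0,0,0],10],
  [[0,0,0.003],[0,0,0],10],
  [[0,0,0.003],[0,0,0],10],
  [[0,0,0.003],[0,0,0],10],
  [[0,0,0.003],[0,0,0],10],
  [[0,0,0.003],[0,0,0],10],
  [[0,0,0],[0,0,0],10],
])

```text
clock: 21.3
eef_pos: [504.8, -290.1, 110.3]
tcp_rot: [3.141, -0.001, -2.927]
contact_force: [0.5, -0.5, -5.4]
opening: 0.322
```

play_rows([
  [[0,0,0.004],[0,0,0],10],
  [[0,0,0.004],[0,0,0],10],
  [[0,0,0.004],[0,0,0],10],
  [[0,0,0.004],[0,0,0],10],
  [[0,0,0],[0,0,0],10],
])

```text
clock: 21.8
eef_pos: [504.7, -290.0, 94.1]
tcp_rot: [3.141, -0.001, -2.927]
contact_force: [-0.1, 0.6, -5.9]
opening: 0.324
```

play_rows([
  [[0,0,0.004],[0,0,0],10],
  [[0,0,0.003],[0,0,0],10],
  [[0,0,0.003],[0,0,0],10],
  [[0,0,0.002],[0,0,0],10],
  [[0,0,0],[0,0,0],10],
])

```text
clock: 22.3
eef_pos: [504.9, -290.1, 82.5]
tcp_rot: [3.141, -0.0, -2.927]
contact_force: [-0.1, 0.2, -6.1]
opening: 0.324
```

play_rows([
  [[0,0,0.001],[0,0,0],10],
  [[0,0,0],[0,0,0],10],
])

```text
clock: 22.5
eef_pos: [505.2, -290.2, 81.9]
tcp_rot: [-3.142, 0.0, -2.927]
contact_force: [-0.1, 0.9, -5.3]
opening: 0.326
```

play_rows([
  [[0,0,0.001],[0,0,0],10],
  [[0,0,0.0005],[0,0,0],10],
  [[0,0,0],[0,0,0],10],
])

```text
clock: 22.8
eef_pos: [505.3, -290.4, 80.8]
tcp_rot: [-3.141, 0.0, -2.927]
contact_force: [-1.8, -0.5, -0.7]
opening: 0.323
```

Weight is off the gripper, so it is seated. Releasing.

play_rows([
  [[0,0,0],[0,0,0],36],
  [[0,0,0],[0,0,0],44],
  [[0,0,0],[0,0,0],60],
  [[0,0,0],[0,0,0],75],
  [[0,0,-0.006],[0,0,0],80],
  [[0,0,-0.012],[0,0,0],80],
  [[0,0,-0.02],[0,0,0],80],
  [[0,0,-0.02],[0,0,0],80],
  [[0,0,-0.02],[0,0,0],80],
  [[0,0,-0.02],[0,0,0],80],
  [[0,0,-0.01],[0,0,0],80],
  [[0,0,0],[0,0,0],80],
  [[0,0,0],[0,0,0],80],
])

```text
clock: 24.1
eef_pos: [504.9, -290.1, 188.2]
tcp_rot: [3.142, -0.0, -2.927]
contact_force: [-0.1, 1.6, -0.9]
opening: 0.801
```

```bash
python3 - <<'E'
from h import *
d=snap('wrist')
c=d['pixels'][60:300,200:440][:,:,::-1]; cv2.imwrite('pics/w8.png',cv2.resize(c,None,fx=2,fy=2,interpolation=cv2.INTER_CUBIC))
plan(451.8,154,120,np.pi)
E
```

```text
t 24.15 at [ 504.6 -290.   187.7] [ 3.141e+00 -1.000e-03 -2.927e+00] | turn first rz 0.2145 then tool shift mm [ 52.8 444.   67.7]
```

View pics/w8.png

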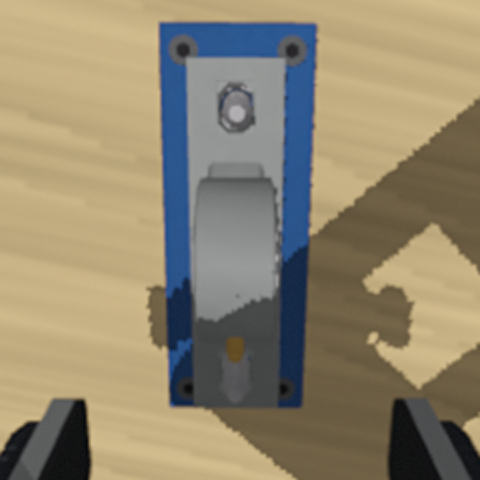

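The bearing is seated on the plate with both studs through its slots. Next washer B, keeping this yaw since a washer is round.

```bash
python3 - <<'E'
from h import *
plan(452,153.5,120,np.pi+.2145)
plan(614.5,143.3,120,np.pi+.2145)
E
```

```text
t 24.15 at [ 504.6 -290.   187.7] [ 3.141e+00 -1.000e-03 -2.927e+00] | turn first rz -0.0000 then tool shift mm [-43.  444.5  67.7]
t 24.15 at [ 504.6 -290.   187.7] [ 3.141e+00 -1.000e-03 -2.927e+00] | turn first rz -0.0000 then tool shift mm [-199.6  399.9   67.7]
```

play_rows([
  [[-0.0029,0.014,0],[0,0,0],80],
  [[-0.0029,0.024,0],[0,0,0],80],
  [[-0.0029,0.032,0],[0,0,0],80],
  [[-0.0029,0.032,0],[0,0,0],80],
  [[-0.0029,0.032,0],[0,0,0],80],
  [[-0.0029,0.032,0],[0,0,0],80],
  [[-0.0029,0.032,0],[0,0,0],80],
  [[-0.0029,0.032,0.009],[0,0,0],80],
  [[-0.0029,0.032,0.009],[0,0,0],80],
  [[-0.0029,0.032,0.01],[0,0,0],80],
  [[-0.0029,0.032,0.01],[0,0,0],80],
  [[-0.0029,0.032,0.01],[0,0,0],80],
  [[-0.0029,0.032,0.01],[0,0,0],80],
  [[-0.0029,0.032,0.01],[0,0,0],80],
  [[-0.0024,0.0225,0],[0,0,0],80],
  [[0,0,0],[0,0,0],80],
  [[0,0,0],[0,0,0],80],
])

```text
clock: 25.85
eef_pos: [451.6, 153.6, 119.9]
tcp_rot: [-3.141, -0.001, -2.925]
contact_force: [0.1, 0.6, 0.5]
opening: 0.794
```

```bash
cat >> h.py <<'E'
def washer(d,z,guess):
    """centre of the washer near guess (x,y world) from the wrist picture"""
    u,v=proj(d,[[*guess,z]])[0].astype(int); r=55
    hsv=cv2.cvtColor(d['pixels'],cv2.COLOR_RGB2HSV); m=cv2.inRange(hsv,(0,0,60),(179,70,255))
    mm=np.zeros_like(m); mm[max(0,v-r):v+r,u-r:u+r]=m[max(0,v-r):v+r,u-r:u+r]
    cs=[k for k in cv2.findContours(mm,0,cv2.CHAIN_APPROX_NONE)[0] if cv2.contourArea(k)>200]
    for k in cs:
        w=ray(d,k.reshape(-1,2),z)[:,:2].astype(np.float32); c,rad=cv2.minEnclosingCircle(w); print('px',k.reshape(-1,2).mean(0).round(),'world',np.round(c,1),'r',round(rad,1))
E
python3 - <<'E'
from h import *
d=snap('wrist','w9.png'); print(proj(d,[[452,153.5,6]]))
washer(d,6,(452,153.5)); plan(452,153.5,2,np.pi+.2145)
E
```

```text
[[318.85070187 194.72250529]]
px [319. 194.] world [451.9 153.5] r 15.2
t 25.9 at [451.9 153.  120. ] [-3.141e+00 -1.000e-03 -2.926e+00] | turn first rz 0.0007 then tool shift mm [ -0.2   0.5 118. ]
```

play_rows([
  [[0,0.0005,0.018],[0,0,0],80],
  [[0,0,0.018],[0,0,0],80],
  [[0,0,0.018],[0,0,0],75],
  [[0,0,0.018],[0,0,0],70],
  [[0,0,0.018],[0,0,0],65],
  [[0,0,0.015],[0,0,0],60],
  [[0,0,0.008],[0,0,0],55],
  [[0,0,0.004],[0,0,0],50],
  [[0,0,0.0025],[0,0,0],45],
  [[0,0,0],[0,0,0],40],
  [[0,0,0],[0,0,0],40],
], squeeze=40)

```text
clock: 27.0
eef_pos: [452.8, 153.8, 1.4]
tcp_rot: [3.142, 0.001, -2.927]
contact_force: [0.7, -0.2, 0.2]
opening: 0.401
```

play_rows([
  [[0,0,0],[0,0,0],36],
  [[0,0,0],[0,0,0],32],
  [[0,0,0],[0,0,0],25],
  [[0,0,0],[0,0,0],15],
  [[0,0,0],[0,0,0],15],
  [[0,0,0],[0,0,0],15],
])

```text
clock: 27.6
eef_pos: [452.7, 153.9, 1.6]
tcp_rot: [3.142, 0.001, -2.927]
contact_force: [-2.1, -1.7, 7.6]
opening: 0.312
```

play_rows([
  [[0,0,-0.005],[0,0,0],15],
  [[0,0,-0.01],[0,0,0],15],
  [[0,0,-0.02],[0,0,0],15],
  [[0,0,-0.03],[0,0,0],15],
  [[0,0,-0.03],[0,0,0],15],
  [[0,0,-0.03],[0,0,0],15],
  [[0,0,-0.025],[0,0,0],15],
  [[0,0,0],[0,0,0],15],
])

```text
clock: 28.4
eef_pos: [454.5, 154.5, 154.8]
tcp_rot: [3.141, 0.006, -2.927]
contact_force: [0.3, -0.5, -0.4]
opening: 0.31
```

```bash
python3 - <<'E'
from h import *
print(sense()['opening']); d=snap('wrist'); p=sense()['eef_pos']
cv2.imwrite('pics/w10.png',cv2.resize(d['pixels'][200:400,220:420][:,:,::-1],None,fx=2.5,fy=2.5,interpolation=cv2.INTER_CUBIC))
print(proj(d,[[p[0],p[1],p[2]+4.4]]))
plan(446.9,-302.5,150,np.pi+.2145)
E
```

```text
0.31012905627036086
[[318.5312592  267.65931694]]
t 28.45 at [453.5 154.1 152.9] [ 3.141  0.004 -2.927] | turn first rz 0.0000 then tool shift mm [ 103.6 -444.7    2.9]
```

View pics/w10.png

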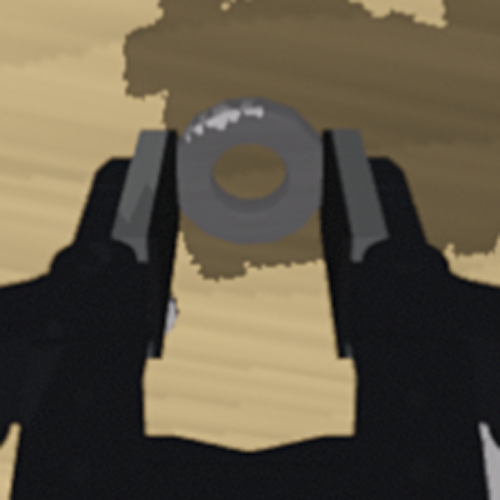

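The washer is held flat, hole centre at (320,268), within about 1 mm of the TCP projection. Moving to the near stud.

play_rows([
  [[0.0069,-0.014,0],[0,0,0],15],
  [[0.0069,-0.024,0],[0,0,0],15],
  [[0.0069,-0.032,0],[0,0,0],15],
  [[0.0069,-0.032,0],[0,0,0],15],
  [[0.0069,-0.032,0],[0,0,0],15],
  [[0.0069,-0.032,0],[0,0,0],15],
  [[0.0069,-0.032,0],[0,0,0],15],
  [[0.0069,-0.032,0],[0,0,0],15],
  [[0.0069,-0.032,0],[0,0,0],15],
  [[0.0069,-0.032,0],[0,0,0],15],
  [[0.0069,-0.032,0],[0,0,0],15],
  [[0.0069,-0.032,0],[0,0,0],15],
  [[0.0069,-0.032,0],[0,0,0],15],
  [[0.0069,-0.032,0],[0,0,0],15],
  [[0.007,-0.0225,0],[0,0,0],15],
  [[0,0,0.02],[0,0,0],15],
  [[0,0,0.025],[0,0,0],15],
  [[0,0,0.02],[0,0,0],15],
  [[0,0,0.01],[0,0,0],15],
  [[0,0,0],[0,0,0],15],
])

```text
clock: 30.45
eef_pos: [443.8, -301.9, 73.9]
tcp_rot: [3.138, -0.003, -2.927]
contact_force: [0.2, 0.9, 0.4]
opening: 0.313
```

play_rows([
  [[0,0,0],[0,0,0],15],
  [[0,0,0],[0,0,0],15],
])

```text
clock: 30.65
eef_pos: [446.2, -303.0, 76.7]
tcp_rot: [-3.141, 0.001, -2.927]
contact_force: [0.7, -0.7, 0.4]
opening: 0.311
```

```bash
python3 - <<'E'
from h import *
plan(446.9,-302.5,72,np.pi+.2145); d=snap('wrist'); p=sense()['eef_pos']
cv2.imwrite('pics/w11.png',cv2.resize(d['pixels'][210:330,260:380][:,:,::-1],None,fx=5,fy=5,interpolation=cv2.INTER_CUBIC))
print(proj(d,[[p[0],p[1],p[2]+4.4],[446.9,-302.5,67]]))
E
```

```text
t 30.65 at [ 446.2 -303.    76.7] [-3.141e+00  1.000e-03 -2.927e+00] | turn first rz 0.0001 then tool shift mm [-0.8  0.4  4.7]
[[318.70845962 271.86524502]
 [319.51533099 258.40989589]]
```

View pics/w11.png

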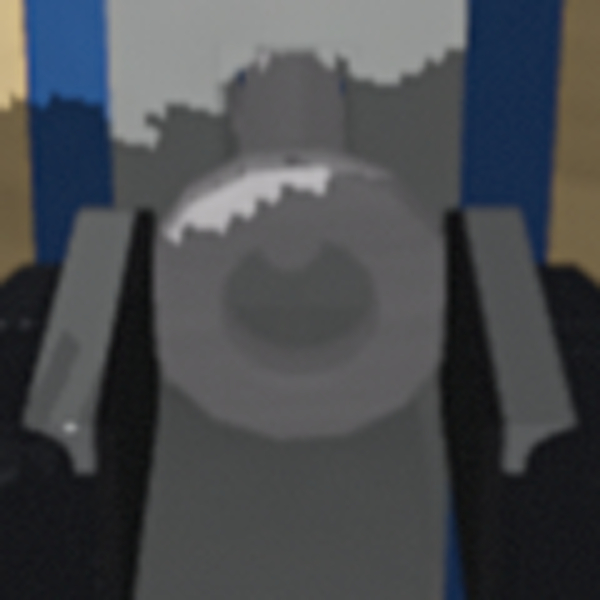

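Tip at about (318,259.5), hole centre at (320,270). Correcting by about −1.8 mm in tool x and −1 mm in tool y, then lowering.

play_rows([
  [[-0.0018,-0.001,0],[0,0,0],15],
  [[0,0,0.003],[0,0,0],15],
  [[0,0,0.003],[0,0,0],15],
  [[0,0,0.003],[0,0,0],15],
  [[0,0,0.003],[0,0,0],15],
  [[0,0,0.003],[0,0,0],15],
  [[0,0,0],[0,0,0],15],
])

```text
clock: 31.4
eef_pos: [447.5, -303.0, 60.3]
tcp_rot: [3.141, -0.001, -2.927]
contact_force: [0.7, 0.8, 0.5]
opening: 0.311
```

play_rows([
  [[0,0,0.002],[0,0,0],15],
  [[0,0,0.002],[0,0,0],15],
  [[0,0,0],[0,0,0],15],
])

```text
clock: 31.7
eef_pos: [447.6, -303.2, 56.6]
tcp_rot: [3.141, -0.0, -2.927]
contact_force: [-0.6, -0.1, 0.1]
opening: 0.315
```

play_rows([
  [[0,0,0.003],[0,0,0],15],
  [[0,0,0.003],[0,0,0],15],
  [[0,0,0.003],[0,0,0],15],
  [[0,0,0.003],[0,0,0],15],
  [[0,0,0.001],[0,0,0],15],
  [[0,0,0],[0,0,0],15],
])

```text
clock: 32.3
eef_pos: [447.7, -303.2, 43.6]
tcp_rot: [3.141, -0.0, -2.927]
contact_force: [0.4, 1.0, -0.1]
opening: 0.309
```

play_rows([
  [[0,0,0],[0,0,0],40],
  [[0,0,0],[0,0,0],50],
  [[0,0,0],[0,0,0],65],
  [[0,0,0],[0,0,0],70],
  [[0,0,-0.01],[0,0,0],80],
  [[0,0,-0.02],[0,0,0],80],
  [[0,0,-0.03],[0,0,0],80],
  [[0,0,-0.03],[0,0,0],80],
  [[0,0,-0.02],[0,0,0],80],
  [[0,0,-0.02],[0,0,0],80],
  [[0,0,0],[0,0,0],80],
  [[0,0,0],[0,0,0],80],
])

```text
clock: 33.5
eef_pos: [447.9, -303.3, 174.5]
tcp_rot: [-3.141, 0.001, -2.927]
contact_force: [-0.4, 0.1, -0.3]
opening: 0.797
```

```bash
python3 - <<'E'
from h import *
d=snap('wrist'); cv2.imwrite('pics/w12.png',cv2.resize(d['pixels'][100:350,200:440][:,:,::-1],None,fx=2,fy=2,interpolation=cv2.INTER_CUBIC))
plan(614.5,143.3,120,np.pi+.2145)
E
```

```text
t 33.55 at [ 447.5 -303.   173.7] [ 3.141 -0.    -2.927] | turn first rz -0.0000 then tool shift mm [-258.2  400.5   53.7]
```

View pics/w12.png

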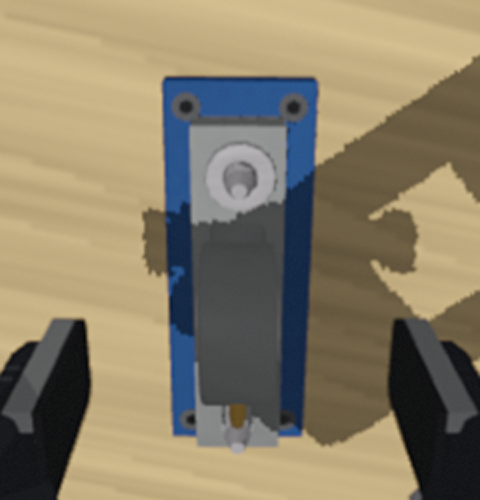

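The first washer lies flat on the near stud, crop (240,178). Now washer A.

play_rows([
  [[-0.008,0.0125,0],[0,0,0],80],
  [[-0.0161,0.025,0],[0,0,0],80],
  [[-0.0161,0.025,0],[0,0,0],80],
  [[-0.0161,0.025,0],[0,0,0],80],
  [[-0.0161,0.025,0],[0,0,0],80],
  [[-0.0161,0.025,0],[0,0,0],80],
  [[-0.0161,0.025,0],[0,0,0],80],
  [[-0.0161,0.025,0],[0,0,0],80],
  [[-0.0161,0.025,0],[0,0,0],80],
  [[-0.0161,0.025,0],[0,0,0],80],
  [[-0.0161,0.025,0.009],[0,0,0],80],
  [[-0.0161,0.025,0.009],[0,0,0],80],
  [[-0.0161,0.025,0.009],[0,0,0],80],
  [[-0.0161,0.025,0.009],[0,0,0],80],
  [[-0.0161,0.025,0.009],[0,0,0],80],
  [[-0.0161,0.025,0.009],[0,0,0],80],
  [[-0.0087,0.013,0],[0,0,0],80],
  [[0,0,0],[0,0,0],80],
  [[0,0,0],[0,0,0],80],
])

```text
clock: 35.45
eef_pos: [614.2, 143.0, 119.7]
tcp_rot: [-3.141, -0.001, -2.926]
contact_force: [0.6, -0.5, -0.5]
opening: 0.801
```

```bash
python3 - <<'E'
from h import *
d=snap('wrist'); washer(d,6,(614.5,143.3)); plan(614.5,143.3,1,np.pi+.2145)
E
```

```text
px [319. 196.] world [616.1 143.7] r 15.3
t 35.5 at [614.3 142.4 119.9] [-3.141e+00 -1.000e-03 -2.927e+00] | turn first rz -0.0000 then tool shift mm [ -0.4   0.8 118.9]
```

play_rows([
  [[-0.0007,0.0008,0.018],[0,0,0],80],
  [[0,0,0.018],[0,0,0],80],
  [[0,0,0.018],[0,0,0],75],
  [[0,0,0.018],[0,0,0],70],
  [[0,0,0.018],[0,0,0],65],
  [[0,0,0.015],[0,0,0],60],
  [[0,0,0.008],[0,0,0],55],
  [[0,0,0.004],[0,0,0],50],
  [[0,0,0.0022],[0,0,0],45],
  [[0,0,0],[0,0,0],40],
  [[0,0,0],[0,0,0],40],
])

```text
clock: 36.6
eef_pos: [615.8, 144.1, 1.3]
tcp_rot: [-3.142, 0.001, -2.927]
contact_force: [0.4, 0.2, -0.1]
opening: 0.402
```

play_rows([
  [[0,0,0],[0,0,0],36],
  [[0,0,0],[0,0,0],32],
  [[0,0,0],[0,0,0],25],
  [[0,0,0],[0,0,0],15],
  [[0,0,0],[0,0,0],15],
  [[0,0,0],[0,0,0],15],
])

```text
clock: 37.2
eef_pos: [615.8, 144.1, 1.7]
tcp_rot: [-3.142, 0.001, -2.927]
contact_force: [-1.2, -1.1, 6.3]
opening: 0.315
```

play_rows([
  [[0,0,-0.005],[0,0,0],15],
  [[0,0,-0.01],[0,0,0],15],
  [[0,0,-0.02],[0,0,0],15],
  [[0,0,-0.03],[0,0,0],15],
  [[0,0,-0.03],[0,0,0],15],
  [[0,0,-0.03],[0,0,0],15],
  [[0,0,-0.025],[0,0,0],15],
  [[0,0,0],[0,0,0],15],
  [[0,0,0],[0,0,0],15],
])

```text
clock: 38.1
eef_pos: [615.5, 144.0, 151.5]
tcp_rot: [-3.142, 0.002, -2.927]
contact_force: [-1.1, -0.4, -1.4]
opening: 0.311
```

```bash
python3 - <<'E'
from h import *
s=sense();print(s['opening']); plan(564,-277.8,150,np.pi+.2145)
d=snap('wrist'); p=s['eef_pos']; washer(d,p[2]+4.4,p[:2])
E
```

```text
0.31103171390611994
t 38.1 at [615.5 144.  151.5] [-3.142e+00  2.000e-03 -2.927e+00] | turn first rz 0.0001 then tool shift mm [ 140.1 -401.2    1.5]
px [363. 276.] world [615.4 162.6] r 14.3
px [276. 277.] world [623.1 127.4] r 14.2
px [319. 270.] world [615.1 144.4] r 15.6
```

play_rows([
  [[0.0045,-0.013,0],[0,0,0],15],
  [[0.0093,-0.0265,0],[0,0,0],15],
  [[0.0093,-0.0265,0],[0,0,0],15],
  [[0.0093,-0.0265,0],[0,0,0],15],
  [[0.0093,-0.0265,0],[0,0,0],15],
  [[0.0093,-0.0265,0],[0,0,0],15],
  [[0.0093,-0.0265,0],[0,0,0],15],
  [[0.0093,-0.0265,0],[0,0,0],15],
  [[0.0093,-0.0265,0],[0,0,0],15],
  [[0.0093,-0.0265,0],[0,0,0],15],
  [[0.0093,-0.0265,0],[0,0,0],15],
  [[0.0093,-0.0265,0],[0,0,0],15],
  [[0.0093,-0.0265,0],[0,0,0],15],
  [[0.0093,-0.0265,0],[0,0,0],15],
  [[0.0093,-0.0265,0],[0,0,0],15],
  [[0.0054,-0.0172,0],[0,0,0],15],
  [[0,0,0.02],[0,0,0],15],
  [[0,0,0.025],[0,0,0],15],
  [[0,0,0.02],[0,0,0],15],
  [[0,0,0.01],[0,0,0],15],
])

```text
clock: 40.15
eef_pos: [562.0, -277.4, 73.1]
tcp_rot: [3.139, -0.003, -2.927]
contact_force: [0.9, 0.4, -1.2]
opening: 0.31
```

play_rows([
  [[0,0,0],[0,0,0],15],
  [[0,0,0],[0,0,0],15],
  [[0,0,0],[0,0,0],15],
])

```text
clock: 40.45
eef_pos: [564.5, -278.2, 76.7]
tcp_rot: [-3.141, 0.001, -2.927]
contact_force: [1.1, 0.5, -0.5]
opening: 0.31
```

```bash
python3 - <<'E'
from h import *
plan(564.1,-277.7,72,np.pi+.2145); d=snap('wrist'); p=sense()['eef_pos']
cv2.imwrite('pics/w13.png',cv2.resize(d['pixels'][210:330,260:380][:,:,::-1],None,fx=5,fy=5,interpolation=cv2.INTER_CUBIC))
E
```

```text
t 40.45 at [ 564.5 -278.2   76.7] [-3.141e+00  1.000e-03 -2.927e+00] | turn first rz 0.0001 then tool shift mm [0.3 0.6 4.7]
```

View pics/w13.png

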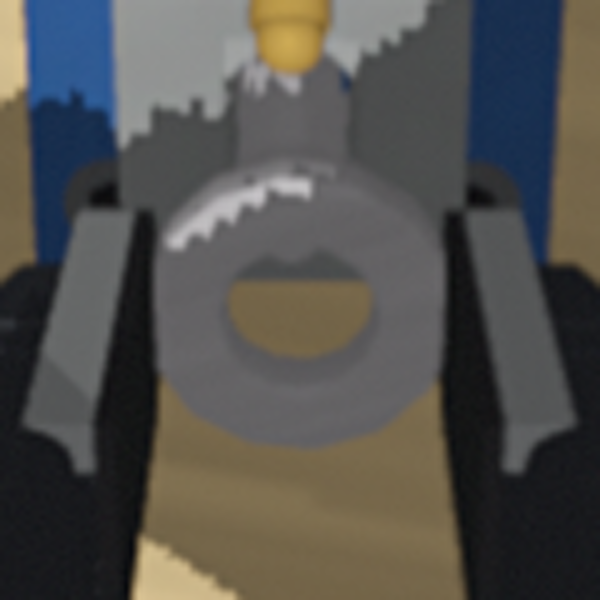

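```bash
python3 - <<'E'
from h import *
d=load('wrist'); p=sense()['eef_pos']; yaw=sense()['tcp_rot'][2]; c,q=np.cos(yaw),np.sin(yaw)
# hole: top rim left/right extreme x 226..375 at row~300 ; bottom rim etc; tip lower edge crop(290,253)
def px(a): return [260+a[0]/5,210+a[1]/5]
W=ray(d,[px((156,305)),px((446,305)),px((300,163)),px((300,446))],p[2]+4.4)
E=ray(d,[px((290,253)),px((300,357))],67)
def tool(X): 
    D=X[:,:2]-p[:2]; return np.round(np.c_[c*D[:,0]+q*D[:,1],q*D[:,0]-c*D[:,1]],1)
print(tool(W),tool(E)); print(tool(ray(d,[px((300,310)),px((300,383)),px((300,357))],p[2]-1.6)))
print(proj(d,[[p[0],p[1],67]]))
E
```

```text
[[  0.3 -12.7]
 [  0.3  14. ]
 [ 14.8   0.5]
 [-15.    0.6]] [[ -2.   -0.4]
 [-14.1   0.6]]
[[ -3.7   0.6]
 [-11.9   0.6]
 [ -9.    0.6]]
[[318.85926738 257.001094  ]]
```

Tip centre works out at tool (+1.0, −0.4) mm and washer centre at (−0.1, +0.6), so the correction is (+1.2, −0.9) mm.

play_rows([
  [[0.0012,-0.0009,0],[0,0,0],15],
  [[0,0,0.003],[0,0,0],15],
  [[0,0,0.003],[0,0,0],15],
  [[0,0,0.003],[0,0,0],15],
  [[0,0,0.003],[0,0,0],15],
  [[0,0,0.003],[0,0,0],15],
  [[0,0,0],[0,0,0],15],
])

```text
clock: 41.2
eef_pos: [562.5, -278.8, 60.1]
tcp_rot: [3.141, -0.001, -2.927]
contact_force: [0.3, 0.0, -0.4]
opening: 0.313
```

play_rows([
  [[0,0,0.002],[0,0,0],15],
  [[0,0,0.002],[0,0,0],15],
  [[0,0,0],[0,0,0],15],
])

```text
clock: 41.5
eef_pos: [562.7, -278.9, 56.4]
tcp_rot: [3.141, -0.0, -2.927]
contact_force: [0.6, 0.7, -1.0]
opening: 0.313
```

play_rows([
  [[0,0,0.003],[0,0,0],15],
  [[0,0,0.003],[0,0,0],15],
  [[0,0,0.003],[0,0,0],15],
  [[0,0,0.003],[0,0,0],15],
  [[0,0,0.001],[0,0,0],15],
  [[0,0,0],[0,0,0],15],
])

```text
clock: 42.1
eef_pos: [562.7, -278.9, 43.4]
tcp_rot: [3.141, -0.0, -2.927]
contact_force: [0.3, 0.1, -0.1]
opening: 0.312
```

play_rows([
  [[0,0,0],[0,0,0],40],
  [[0,0,0],[0,0,0],50],
  [[0,0,0],[0,0,0],65],
  [[0,0,0],[0,0,0],70],
  [[0,0,-0.01],[0,0,0],80],
  [[0,0,-0.02],[0,0,0],80],
  [[0,0,-0.03],[0,0,0],80],
  [[0,0,-0.03],[0,0,0],80],
  [[0,0,-0.03],[0,0,0],80],
  [[0,0,-0.02],[0,0,0],80],
  [[0.02,0.03,0],[0,0,0],80],
  [[0.02,0.03,0],[0,0,0],80],
  [[0.02,0.03,0],[0,0,0],80],
  [[0.02,0.03,0],[0,0,0],80],
  [[0,0.03,0],[0,0,0],80],
  [[0,0,0],[0,0,0],80],
  [[0,0,0],[0,0,0],80],
])

```text
clock: 43.8
eef_pos: [453.3, -149.4, 184.6]
tcp_rot: [-3.141, 0.001, -2.926]
contact_force: [1.2, -0.2, -0.8]
opening: 0.801
```

```bash
python3 - <<'E'
from h import *
d=snap('wrist'); s=snap('scene'); M=proj(d,[[505,-290,40]])[0].astype(int); print(M,sense()['eef_pos'])
x0=max(0,min(M[0]-110,420));y0=max(0,min(M[1]-125,150))
a=cv2.resize(d['pixels'][y0:y0+250,x0:x0+220],(440,500),interpolation=cv2.INTER_CUBIC)
b=cv2.resize(s['pixels'][150:260,150:240],(340,416),interpolation=cv2.INTER_CUBIC); b=cv2.copyMakeBorder(b,0,84,0,0,cv2.BORDER_CONSTANT)
cv2.imwrite('pics/final.png',np.hstack([a,b])[:,:,::-1])
E
```

```text
[155 205] [ 453.59373253 -150.13911726  184.25854024]
```

View pics/final.png

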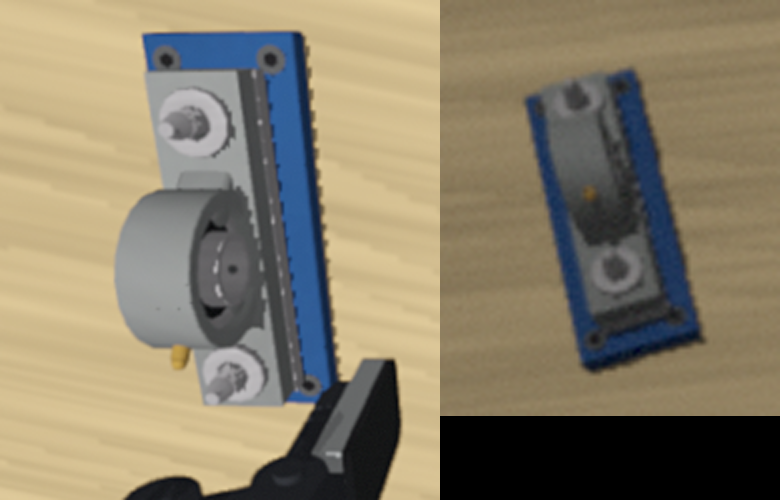

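The final view shows the plate, the bearing and both washers flat on the feet over the studs, with the gripper clear. Handing in.

```bash
python3 -c "
from h import *
print(sense()['clock'],sense()['contact_force'].round(1)); print(sign_off())"
```

```text
43.9 [-0.6 -0.1 -0.4]
the job is handed in; nothing more can be done
None
```

The mounting is built: packing plate over both studs, bearing lowered onto it, then one washer on each stud. I handed it in at 43.9 s of the 112 s allowed; `sign_off()` gives no verdict.

**Last checks:** the final wrist and scene pictures show the plate and bearing seated, and both washers flat on the bearing's feet. The gripper was clear, with about zero contact force. Each part went down without any lateral force that stood out from sensor noise, and the bearing was released only once its weight was off the gripper.

**Not checked:** I did not measure final positions against the tolerances. I also did not re-measure the nuts, spanner and drawer, but the arm never reached down near them.

**Disagreements:** repeat measurements, including two of the stud tips, differed by about 1 to 3 mm. I corrected for that from the close-up before lowering each washer.

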